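Make up the job board for the next watch

TASK

Make up the job board for the next watch: slide the hard ticket holder, face up, under the board's sprung clip, its leading end lifting the jaw, until it lies straight and flat on the board with that end fully home against the two stops and about in the middle of the clip; and press the pen down into the pair of spring clips along the board's side until it snaps fully in, about centred over the two. Take them in either order, leave both released and still, and do not disturb the other things on the desk.

Things in the scene. Friction and masses are not known exactly. Their poses are not given: they have to be found in the camera images.
- board: Dark hardboard job board, 290 long (x) by 230 wide (y) by 6 mm thick, screwed to the desk. Origin: centre of its underside, on the desk. Its +x end carries the sprung clip (a steel plate 110 mm wide across y, standing up to 38 mm above the desk); along its -y side sit the two spring clips for the pen, 76 mm apart.
- stops (a point): Point on the board's top face midway between the two upright stop tabs (9 mm high, at 21 mm either side) under the clip; the leading end of a fully home ticket touches them here. 93 mm along board +x from the board's centre, on its centre line, 6 mm above the desk. Axes as the board's; the ticket goes in along +x.
- jaw_line (a point): Point on the board's top face under the line where the closed jaw presses on the board, 28 mm before the stops (towards -x). From this line the jaw's lip slopes up towards -x (11 degrees at first, then 25, then steeper) and ends 25 mm before it, where its underside is about 12 mm above the board: the mouth for the ticket. Axes as the board's.
- clip (a joint): Angle of the sprung clip jaw in rad: 0 closed on the board, growing as it lifts (about 0.14 with the ticket under it). It springs shut with about 3 N at the jaw line; pushing the ticket in along the board takes about 4 to 12 N.
- ticket_mid (a point): Centre (half-way up) of the loose hard-plastic ticket holder: clear plate with a white card in its upper face, 120 (x) by 60 (y) by 6 mm, 50 g. x along its length, z out of its face (up at the start). Either end may go in first. It starts flat on the desk beside the board.
- pen_seat (a point): Centre of the pen when fully in its clips, 14.5 mm above the desk; x along the row (as the board's), z up. The two clips, 12 mm long, are centred 38 mm either side along x (64 mm free between them for fingers); their sprung leaves rise 26 mm above the board, mouths about 21 mm wide, open upwards. The seated pen lies 2 mm above the board; snapping in takes 6 to 12 N downwards altogether.
- pen_mid (a point): Centre (half-way up) of the loose aluminium pen: eight-sided barrel 13 mm across flats and 106 mm long, with a 21 mm dark tapered point at its +x end and a 13 mm button at its -x end, 30 g. x along the pen, toward the point. Starts flat on the desk beside the board; may lie either way round in the clips.
- dish: Empty round stainless steel dish, 100 mm across, 22 mm high, loose bystander; origin at the centre of its underside.
- blower: Yellow plastic dust blower standing upright, 60 mm across, 158 mm tall, loose bystander; origin at the centre of its underside.
- loupe: Black eyeglass loupe, 38 mm across, 34 mm high, loose bystander; origin at the centre of its underside.
- tweezers: Steel tweezers lying flat, 125 mm long, 5 mm high, loose bystander; origin at the middle of their length.
- driver: Small aluminium-handled screwdriver, 130 mm long, lying on the desk, loose bystander; origin on the desk under it.
- oil: Small amber glass oil jar, 36 mm across, 55 mm high, loose bystander; origin at the centre of its underside.
Things that resemble listed ones, but are neither listed nor needed, are in the scene too. Of the things like the part that bears ticket_mid, leave any that is orange; of the rest the larger one is meant.

How it is judged:
By the outcome, as a careful person would: the job done as asked, in the order asked, and still so for the second after the job is handed in, with the robot touching nothing.
It also fails if it takes over 51 s, if anything falls off the work surface, if the arm or the gripper's body presses on something with over 40 N, if the wrist force passes 120 N, or if a joint passes its speed limit or range.

ROBOT

A 6-joint arm with a two-finger parallel gripper is mounted at the origin on the work surface. World frame = base frame: x ahead of the robot, y to its left, z up, the work surface at z = 0. Lengths are in mm, angles in rad, forces in N, time in s.
With the tool pointing down it reaches from about 350 to 800 mm from the base axis. Payload 7.3 kg.
Tool frame: the origin (TCP) lies on the mounting face of the last link; the fingertips stand 173 mm ahead of it and the grasp point (between the pads) lies 155 mm ahead of it; z points along the fingers, y is the line along which they close (so a half turn about z gives the same grasp; the last joint's range is limited). The gripper opens to 85 mm and grips with 20 to 120 N. Pads are 22 mm wide; open, the fingers measure 114 mm over their backs; the gripper's body (76 mm by 85 mm) begins 54 mm behind the grasp point. The pads swing forward as they close: fully open they stand 13 mm farther back than shut.
Start: joints at [-1.464, 0.342, 1.524, -0, 1.275, -0.146], TCP at [131.331, -508.311, 404.722] pointing down, gripper open.
Joint ranges: [-2.53, 2.53], [-0.77, 2.02], [0.04, 2.7], [-1, 4.14], [0.28, 2.66], [-3.11, 3.11]. Speed limits (rad/s): [2.57, 2.57, 3.14, 3.14, 3.14, 3.14].

INTERFACE

Orientations are given as a rotation vector (axis times angle).
In Python, from cell import read_state, get_image, hand_in gives the robot as it stands.
- The arm moves only by the tool step_arm, never from a script. Its arguments are lists of equal length, an entry for each row: "jaw": the gripper's target within -1 to 1 (fully open at 1, half-way at 0, shut at -1); "xyz": the shift along the tool's x, y, z in cm, a list of three; "roll": the turn about the tool's z in degrees. In form: {"jaw": [jaw, ...], "xyz": [[dx, dy, dz], ...], "roll": [roll, ...]}. A call has 1 to 10 rows; each row shifts and turns the commanded pose from where the row before left it, along the tool's axes as they then stand; what a row does not reach is not made up. A row lasts 1/8 s, in which the tool goes at most 62.5 mm and 10.7 degrees, less where a joint would pass 70% of its speed; a pose out of reach is approached as far as the arm can. A call with a gripper value outside its range is refused whole. The fingers move at their own pace and stop on an object; the grip force is fixed at half the most. Time passes only in rows, so rows that do not move let the fingers close. It gives the time, the measured TCP pose, the force, the opening and the grip force at its end, in the units of the state.
- read_state(): the state, without advancing time (a new reading comes with each control period).
- get_image(name): name is "scene" or "top" or "wrist"; returns a dict with "img" (480x640x3 uint8, red, green, blue), "z_map" (480x640 float32, mm along the optical axis (not along the pixel's ray), 0 where there is no reading), "fx", "fy", "cx", "cy" (pixels), "world_to_cam" (4x4, takes a point from world to camera coordinates); the wrist camera has in their place "mount" (4x4, takes a point from camera to tool coordinates, whose origin is the TCP and whose axes are the flange's). Camera axes: x right, y up, looking along -z (the intrinsics and any distortion apply to the point x, -y, -z); pixel columns grow to the right and rows downward; lengths in mm; the calibration is good to about 2 mm. The wrist camera is an equidistant fisheye: a pixel r from the principal point sees the ray r / f radians off the axis. A picture is of the moment at which its call begins: read the wrist's pose just before it.
- hand_in(): hands the job in; it is judged then, once.
The state is a dict: "clock": time; "joints": joint angles; "dq": joint speeds; "tau": joint torques, N m; "eef_pos": TCP position; "tcp_rot": TCP orientation; "wrist_force": force on the tool from outside, world axes, zero at the start; "torque": the same for the moment, N m; "finger_gap": finger opening in mm; "gripper_force": force on a finger pad.
Only numpy, scipy, OpenCV 4.12 (cv2) and the standard library are available. Lean on these libraries where they do the work, as an engineer would, in place of code of your own. Each camera call takes 0.05 s, during which the arm holds its last target. There are 200 camera calls.

## Working session

There is one attempt and no reset: what is moved stays moved. The work goes in short steps, Python scripts to look and compute and a tool call to move; the robot and the scene stay as the last step left them, time stands still between calls to the robot, and variables do not carry over. Pictures are saved under pics/ and viewed, at most 10 in all, crops included, and the job is handed in when it is done.

Besides the shell and the picture viewer there is one more tool, called after "Call:" as name([rows], argument=value, ...), one row to a line, values as JSON. step_arm: Moves the arm, as the interface text tells. Its arguments: {"type":"object","properties":{"jaw":{"type":"array"},"xyz":{"type":"array"},"roll":{"type":"array"}},"required":["jaw","xyz","roll"]}

```bash
mkdir -p pics; cat > h.py <<'E'
import numpy as np,cv2
from cell import *
from scipy.spatial.transform import Rotation as R
def snap(n,save=None):
    d=get_image(n)
    if save: cv2.imwrite('pics/'+save,cv2.cvtColor(d['img'],cv2.COLOR_RGB2BGR))
    return d
def world(d,u,v,z=None):
    """world point of pixel: from depth, or on the plane z"""
    r=np.array([(u-d['cx'])/d['fx'],-(v-d['cy'])/d['fy'],-1.])
    T=np.linalg.inv(np.array(d['world_to_cam']))
    if z is None:
        return T[:3,:3]@(r*d['z_map'][int(round(v)),int(round(u))])+T[:3,3]
    w=T[:3,:3]@r
    return T[:3,3]+w*(z-T[2,3])/w[2]
E
python3 - <<'E'
from h import *
d=snap('top','top1.png'); s=snap('scene','scene1.png')
import pickle; pickle.dump((d,s),open('a.pkl','wb'))
print({k:(v if k!='world_to_cam' else np.round(v,2).tolist()) for k,v in d.items() if k not in('img','z_map')})
print(read_state())
E
```

```text
{'fx': 509.3782498835522, 'fy': 509.3782498835522, 'cx': 326.1129670922554, 'cy': 233.12020314055746, 'world_to_cam': [[-0.02, -1.0, -0.0, 6.04], [1.0, -0.02, 0.08, -552.55], [-0.08, 0.0, 1.0, -1206.13], [0.0, 0.0, 0.0, 1.0]]}
{'clock': 0.1, 'joints': array([-1.46401439e+00,  3.42651126e-01,  1.52491190e+00,  1.95931617e-05,
        1.27542175e+00, -1.45983613e-01]), 'dq': array([-7.80572311e-04, -9.24913053e-04, -8.65681552e-04, -1.75097987e-03,
        2.32822261e-05, -2.50128235e-04]), 'tau': array([ 3.07819893e-03, -4.34446263e+01, -2.46491092e+01, -8.48915715e-05,
        4.61554955e-03,  1.41222010e-06]), 'eef_pos': array([ 131.31285053, -508.18859146,  404.09964229]), 'tcp_rot': array([-3.11515706e+00, -3.95802777e-01, -7.22593704e-05]), 'wrist_force': array([0.62524496, 0.57568426, 0.39430342]), 'torque': array([-0.01902556, -0.01904604, -0.01568588]), 'gripper_force': 0.0, 'finger_gap': 85.641241940191}
```

View pics/top1.png

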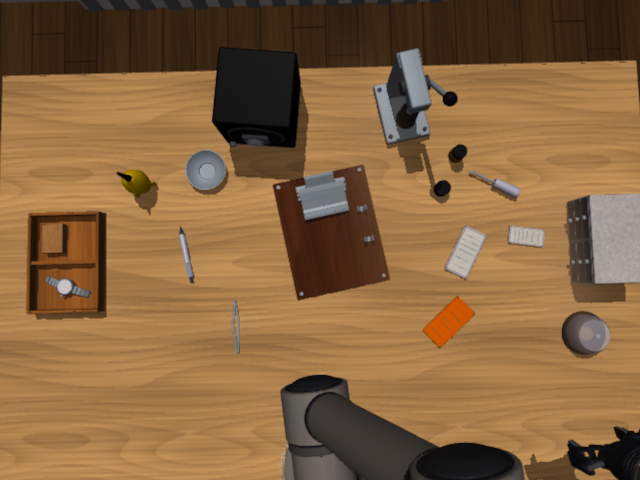

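View pics/scene1.png

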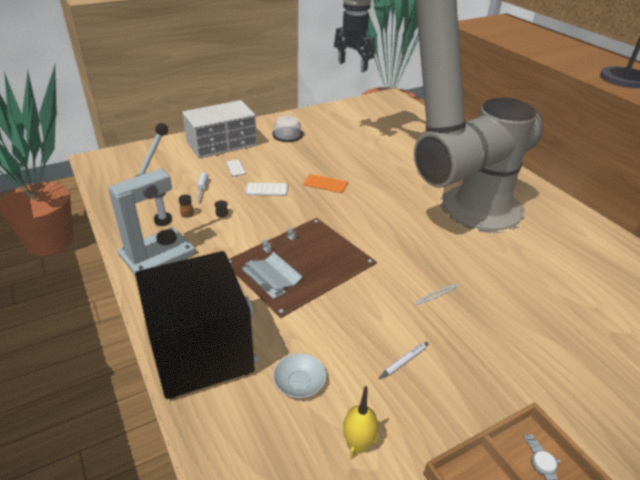

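The top picture shows the ticket candidates: white at (465,252), smaller white at (526,236), and orange at (449,322). The larger white one, at (465,252), fits. The pen is at (186,255), and the board at (332,232) has its clip towards the top and its pen clips on the right at (362,209) and (369,239). I'll confirm these in one enlarged crop.

```bash
python3 - <<'E'
from h import *
d=snap('top'); im=cv2.cvtColor(d['img'],cv2.COLOR_RGB2BGR)
b=cv2.resize(im[160:304,268:398],None,fx=4,fy=4,interpolation=cv2.INTER_CUBIC) #520x576
t=cv2.resize(im[215:285,435:505],None,fx=4,fy=4,interpolation=cv2.INTER_CUBIC) #280
p=cv2.resize(im[220:290,152:222],None,fx=4,fy=4,interpolation=cv2.INTER_CUBIC)
o=np.zeros((576,800,3),np.uint8); o[:,:520]=b;o[:280,520:]=t;o[290:570,520:]=p
cv2.imwrite('pics/crop1.png',o)
for n,u,v in [('tick',465,252),('tick2',526,236),('board',330,260),('pen',186,255),('clipTL',300,186),('desk',420,260)]: print(n,world(d,u,v).round(1))
E
```

```text
tick [ 499.5 -345.3    1.7]
tick2 [ 534.8 -495.2    4.3]
board [488.1 -15.4   1.5]
pen [508.4 332.5  13.1]
clipTL [671.6  53.9   4.7]
desk [ 482.8 -235.4   -1.7]
```

View pics/crop1.png

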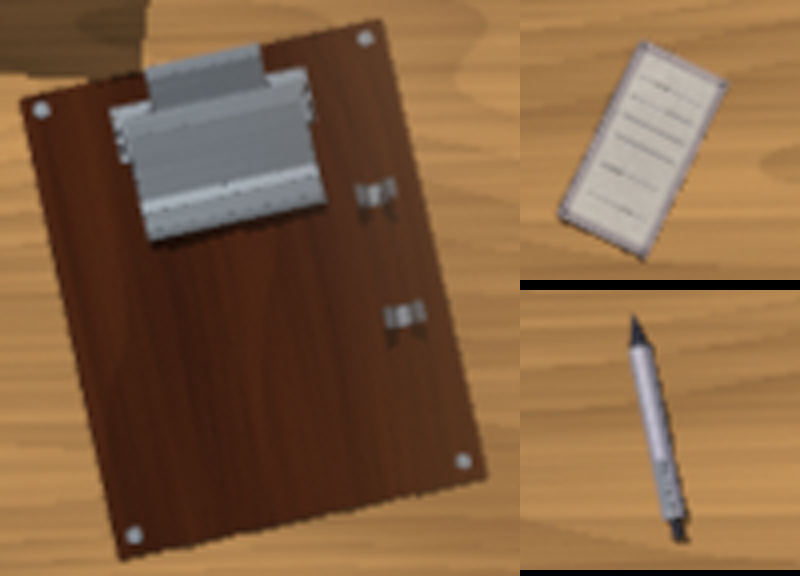

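The crop confirms it. The ticket is the larger white plate with a lined card, with corners at about (642,42), (727,85), (645,260) and (558,215). The pen points up, with its tip at (633,316) and its button end at (682,541). The board corners are at (21,100), (382,18), (487,478) and (118,560).

```bash
python3 - <<'E'
from h import *
import pickle
d,_=pickle.load(open('a.pkl','rb'))
def pts(l,ox,oy,sx,sy,z): return np.array([world(d,(x-ox+.5)/4+sx-.5,(y-oy+.5)/4+sy-.5,z)[:2] for x,y in l])
B=pts([(21,100),(382,18),(487,478),(118,560)],0,0,268,160,6)
T=pts([(642,42),(727,85),(645,260),(558,215)],520,0,435,215,6)
P=pts([(633,316),(682,541)],520,290,152,220,6)
C=pts([(376,194),(405,316)],0,0,268,160,10)
print('clips',C.round(1))
def rect(Q,L,W):
    m=Q.mean(0); x=(Q[0]+Q[1]-Q[2]-Q[3])/2; y=(Q[0]+Q[3]-Q[1]-Q[2])/2
    print(m.round(1),'L',np.linalg.norm(x).round(1),'W',np.linalg.norm(y).round(1),'yaw',np.degrees(np.arctan2(x[1],x[0])).round(2),np.degrees(np.arctan2(-y[0],y[1])).round(2)); return m,np.arctan2(x[1],x[0])
m,a=rect(B,290,230); rect(T,120,60)
x=P[0]-P[1]; print('pen',P.mean(0).round(1),np.linalg.norm(x).round(1),np.degrees(np.arctan2(x[1],x[0])).round(1))
Rb=np.array([[np.cos(a),-np.sin(a)],[np.sin(a),np.cos(a)]])
print('stops',m+Rb@[93,0],'jaw',m+Rb@[65,0])
c=(C-m)@Rb; print('clips in board',c.round(1))
E
```

```text
clips [[ 612.5  -95.7]
 [ 537.4 -111.1]]
[557.8 -18.5] L 288.2 W 228.3 yaw 10.91 11.3
[ 498.9 -345.1] L 118.2 W 58.2 yaw -27.87 -28.76
pen [510.8 334.5] 140.7 12.0
stops [649.07631698  -0.93331079] jaw [621.58195369  -6.23047864]
clips in board [[ 39.1 -86.1]
 [-37.5 -87. ]]
```

```bash
cat >> h.py <<'E'
def go(x,y,z,yaw=None):
    s=read_state(); M=R.from_rotvec(s['tcp_rot']).as_matrix()
    y0=np.degrees(np.arctan2(M[1,0],M[0,0])); dl=np.array([x,y,z])-s['eef_pos']
    print('t',round(s['clock'],2),'pos',s['eef_pos'].round(1),'yaw',round(y0,2),'tilt',np.round(M[:,2],4),'shift cm',(M.T@dl/10).round(2), '' if yaw is None else 'roll %.2f'%(y0-yaw),'F',s['wrist_force'].round(1),'gap',round(s['finger_gap'],1))
E
python3 -c "
from h import *
go(477,-333.2,300,-28.3)"
```

```text
t 0.15 pos [ 131.3 -508.2  404.2] yaw 14.48 tilt [-1.0e-04  1.1e-03 -1.0e+00] shift cm [37.85 -8.29 10.44] roll 42.78 F [-0.1 -1.3 -0.4] gap 85.3
```

Call:
step_arm([
  [3.8,-0.8,0],
  [3.8,-0.8,1],
  [3.8,-0.8,1],
  [3.8,-0.8,1],
  [3.8,-0.8,1],
  [3.8,-0.8,1],
  [3.8,-0.8,1],
  [3.8,-0.8,1],
  [3.8,-0.9,1.2],
  [3.7,-1.0,1.2],
], jaw=[1,1,1,1,1,1,1,1,1,1], roll=[0,0,0,0,0,0,0,0,0,0])

```text
clock: 1.4
eef_pos: [478.6, -332.5, 310.0]
tcp_rot: [-3.116, -0.396, 0.001]
wrist_force: [0.1, -0.5, -0.4]
finger_gap: 85.4
gripper_force: 0.0
```

Call:
step_arm([
  [0,0,0],
  [0,0,0],
  [0,0,0],
  [0,0,0],
  [0,0,0],
  [0,0,0],
], jaw=[1,1,1,1,1,1], roll=[8.6,8.6,8.6,8.5,8.5,0])

```text
clock: 2.15
eef_pos: [477.5, -333.1, 310.4]
tcp_rot: [-3.046, 0.766, 0.001]
wrist_force: [-0.2, -0.6, 0.5]
finger_gap: 85.2
gripper_force: 0.0
```

```bash
python3 - <<'E'
from h import *
import pickle
go(477,-333.2,300,-28.3)
s=read_state(); d=snap('wrist','w1.png'); pickle.dump((s,d),open('w1.pkl','wb'))
print({k:v for k,v in d.items() if k not in('img','z_map')})
E
```

```text
t 2.15 pos [ 477.5 -333.1  310.4] yaw -28.24 tilt [-5.e-04  4.e-04 -1.e+00] shift cm [-0.04  0.03  1.04] roll 0.06 F [-0.2 -0.6  0.5] gap 85.2
{'fx': 371.64829954431775, 'fy': 371.64829954431775, 'cx': 319.56371660148227, 'cy': 243.53019138719944, 'mount': array([[-1.53408844e-03,  9.47406533e-01,  3.20028917e-01,
         8.35210679e+01],
       [ 9.99998807e-01,  1.51054176e-03,  3.21813016e-04,
        -8.49120295e-01],
       [-1.78529291e-04,  3.20029029e-01, -9.47407720e-01,
         3.09748839e+01],
       [ 0.00000000e+00,  0.00000000e+00,  0.00000000e+00,
         1.00000000e+00]])}
```

View pics/w1.png

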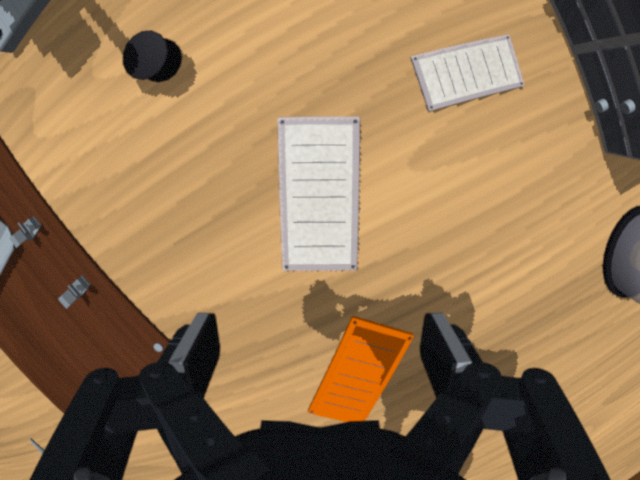

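The wrist view shows the white ticket with corners at (279,118), (359,118), (357,270) and (284,270). I'll compute its position from these.

```bash
cat >> h.py <<'E'
def wpt(s,d,u,v,z):
    dx,dy=u-d['cx'],v-d['cy']; r=np.hypot(dx,dy); th=r/d['fx']
    c=np.array([np.sin(th)*dx/r,-np.sin(th)*dy/r,-np.cos(th)])
    M=R.from_rotvec(s['tcp_rot']).as_matrix(); m=d['mount']
    o=M@m[:3,3]+s['eef_pos']; w=M@m[:3,:3]@c
    return o+w*(z-o[2])/w[2]
E
python3 - <<'E'
from h import *
import pickle
s,d=pickle.load(open('w1.pkl','rb'))
Q=np.array([wpt(s,d,u,v,6)[:2] for u,v in [(279,118),(359,118),(357,270),(284,270)]])
m=Q.mean(0); x=(Q[0]+Q[1]-Q[2]-Q[3])/2; y=(Q[0]+Q[3]-Q[1]-Q[2])/2
a=np.arctan2(x[1],x[0]);print(m,np.linalg.norm(x),np.linalg.norm(y),np.degrees(a))
g=m-25*np.array([np.cos(a),np.sin(a)]); print(g)
go(g[0],g[1],180,np.degrees(a))
E
```

```text
[ 502.3262467  -345.60751248] 118.3455641996075 58.16337906152385 -27.761832870170004
[ 480.20396023 -333.96258047]
t 2.2 pos [ 477.5 -333.1  310.5] yaw -28.14 tilt [-4.e-04  3.e-04 -1.e+00] shift cm [ 0.29 -0.05 13.05] roll -0.38 F [ 0.9  0.  -0.1] gap 85.2
```

Call:
step_arm([
  [0.15,0,4],
  [0,0,4],
  [0,0,3],
  [0,0,2],
  [0,0,0.3],
  [0,0,0.2],
  [0,0,0],
  [0,0,0],
], jaw=[1,1,1,0.55,0.55,0.55,0.55,0.55], roll=[-0.3,0,0,0,0,0,0,0])

```text
clock: 3.2
eef_pos: [479.0, -334.1, 176.6]
tcp_rot: [3.048, -0.76, 0.002]
wrist_force: [0.3, -0.1, -0.3]
finger_gap: 66.0
gripper_force: 0.0
```

Call:
step_arm([
  [0,0,0.2],
  [0,0,0.2],
  [0,0,0],
], jaw=[0.55,0.55,0.55], roll=[0,0,0])

```text
clock: 3.58
eef_pos: [478.8, -333.8, 171.5]
tcp_rot: [-3.048, 0.76, 0.0]
wrist_force: [1.1, 0.3, -0.2]
finger_gap: 66.1
gripper_force: 0.0
```

Call:
step_arm([
  [0,0,0.2],
  [0,0,0],
], jaw=[0.55,0.55], roll=[0,0])

```text
clock: 3.82
eef_pos: [478.8, -333.8, 169.5]
tcp_rot: [-3.048, 0.76, 0.001]
wrist_force: [-0.4, -1.0, 0.0]
finger_gap: 66.3
gripper_force: 0.0
```

Call:
step_arm([
  [0,0,0.15],
  [0,0,0],
], jaw=[0.55,0.55], roll=[0,0])

```text
clock: 4.08
eef_pos: [478.8, -333.9, 168.1]
tcp_rot: [-3.048, 0.76, 0.0]
wrist_force: [0.7, 0.0, 1.0]
finger_gap: 66.1
gripper_force: 0.0
```

Call:
step_arm([
  [0,0,0.1],
  [0,0,0],
], jaw=[0.55,0.55], roll=[0,0])

```text
clock: 4.32
eef_pos: [478.8, -333.9, 167.1]
tcp_rot: [3.048, -0.761, -0.0]
wrist_force: [-0.6, 0.6, -0.4]
finger_gap: 65.7
gripper_force: 0.0
```

Call:
step_arm([
  [0,0,-0.1],
  [0,0,0],
  [0,0,0],
  [0,0,0],
  [0,0,0],
], jaw=[0.55,-1,-1,-1,-1], roll=[0,0,0,0,0])

```text
clock: 4.95
eef_pos: [479.1, -334.0, 169.1]
tcp_rot: [3.048, -0.76, 0.002]
wrist_force: [0.0, 0.8, 5.5]
finger_gap: 57.6
gripper_force: 67.0
```

Call:
step_arm([
  [0,0,-2],
  [0,0,-4],
  [0,0,-3],
  [0,0,0],
], jaw=[-1,-1,-1,-1], roll=[0,0,0,0])

```text
clock: 5.45
eef_pos: [479.3, -334.3, 260.5]
tcp_rot: [3.046, -0.76, 0.007]
wrist_force: [-0.4, -0.8, -0.2]
finger_gap: 57.7
gripper_force: 64.3
```

```bash
python3 - <<'E'
from h import *
import pickle
s=read_state(); d=snap('wrist'); pickle.dump((s,d),open('w2.pkl','wb'))
im=cv2.cvtColor(d['img'],cv2.COLOR_RGB2BGR)
cv2.imwrite('pics/w2.png',cv2.resize(im[110:480,170:470],None,fx=1.6,fy=1.6))
# where the board is from here
a=np.radians(11.1); c=np.array([557.8,-18.5]); Rb=np.array([[np.cos(a),-np.sin(a)],[np.sin(a),np.cos(a)]])
p=c+Rb@[-30-25,0]; print(p); go(p[0],p[1],260,11.1)
E
```

```text
[503.82890348 -29.08870816]
t 5.5 pos [ 478.9 -333.9  258.8] yaw -28.01 tilt [ 0.0013 -0.0013 -1.    ] shift cm [-12.11 -28.08  -0.16] roll -39.11 F [ 0.2  0.  -0.4] gap 57.8
```

View pics/w2.png

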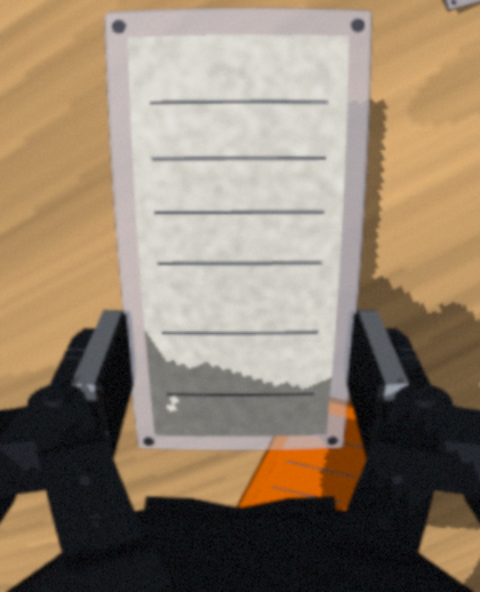

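The ticket is held straight, with its top edge at crop y=12 and its rear edge at y=447.

Call:
step_arm([
  [-1,-2,0],
  [-1.5,-3.4,0],
  [-1.5,-3.5,0],
  [-1.5,-3.5,0],
  [-1.5,-3.5,0],
  [-1.5,-3.5,0],
  [-1.5,-3.5,0],
  [-1.1,-3.0,0],
  [-1,-2.2,0],
  [0,0,0],
], jaw=[-1,-1,-1,-1,-1,-1,-1,-1,-1,-1], roll=[0,0,0,0,0,0,0,0,0,0])

```text
clock: 6.75
eef_pos: [503.1, -26.7, 256.9]
tcp_rot: [-3.049, 0.755, 0.005]
wrist_force: [-0.2, -0.2, -0.1]
finger_gap: 57.8
gripper_force: 64.3
```

Call:
step_arm([
  [0,0,0],
  [0,0,0],
  [0,0,0],
  [0,0,0],
  [0,0,0],
  [0,0,0],
], jaw=[-1,-1,-1,-1,-1,-1], roll=[-8,-8,-8,-8,-7.1,0])

```text
clock: 7.5
eef_pos: [503.5, -29.3, 257.5]
tcp_rot: [-3.127, -0.301, 0.002]
wrist_force: [-0.5, 0.1, -0.5]
finger_gap: 57.6
gripper_force: 64.3
```

```bash
python3 - <<'E'
from h import *
import pickle
s,d=pickle.load(open('w2.pkl','rb'))
M=R.from_rotvec(s['tcp_rot']).as_matrix()
Q=np.array([wpt(s,d,u/1.6+170,v/1.6+110,s['eef_pos'][2]-163) for u,v in [(106,12),(371,12),(343,447),(139,447)]])
q=(Q-s['eef_pos'])@M; print(q.round(1), q.mean(0))
x=(q[0]+q[1]-q[2]-q[3])/2; y=(q[0]+q[3]-q[1]-q[2])/2; print('L W',np.linalg.norm(x),np.linalg.norm(y),'skew deg',np.degrees(np.arctan2(x[1],x[0])))
s=read_state(); d=snap('wrist','w3.png'); pickle.dump((s,d),open('w3.pkl','wb')); go(503.8,-29.1,260,11.1)
E
```

```text
[[ 86.1 -30.4 163.4]
 [ 86.   28.4 163.5]
 [-32.7  29.2 162.9]
 [-32.5 -30.1 162.8]] [ 26.72204817  -0.73695427 163.13326006]
L W 118.62322411207552 59.05220484996668 skew deg -0.24509693177781894
t 7.55 pos [503.6 -29.3 257.6] yaw 10.91 tilt [-1.3e-03  1.0e-04 -1.0e+00] shift cm [ 0.02 -0.01 -0.24] roll -0.19 F [-0.1 -0.4 -0.5] gap 57.9
```

View pics/w3.png

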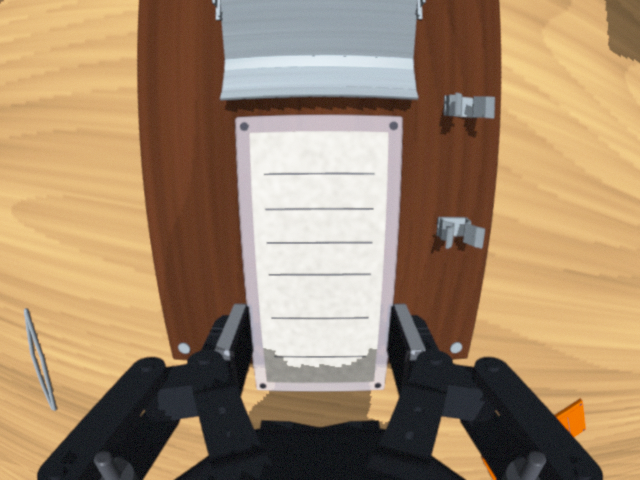

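The wrist view shows the clip's lip edge from (221,99) to (416,98), the pen clips around (469,106) and (461,232), and the board's rear corners at (175,358) and (467,357).

```bash
python3 - <<'E'
from h import *
import pickle
s,d=pickle.load(open('w3.pkl','rb'))
M=R.from_rotvec(s['tcp_rot']).as_matrix()
f=lambda u,v,z: ((wpt(s,d,u,v,z)-s['eef_pos'])@M).round(1)
print('lip',f(221,99,18),f(416,98,18),'screws',f(184,348,6),f(456,347,6))
print('rear',f(175,358,6),f(467,357,6))
print('sides',f(148,230,6),f(489,230,6),f(138,30,6),f(500,30,6))
print('clips base',f(463,108,10),f(455,233,10))
w=wpt(s,d,459,170,10);print(w)
E
```

```text
lip [ 98.9 -55.1 239.4] [ 99.3  54.  239.3] screws [ -73.5 -102.1  251.6] [-73.  102.3 251.5]
rear [ -83.8 -111.7  251.7] [-83.4 113.6 251.6]
sides [  19.  -114.3  251.5] [ 18.6 112.7 251.4] [ 151.  -113.8  251.3] [150.5 113.3 251.2]
clips base [ 96.1  85.9 247.3] [ 17.6  86.3 247.4]
[ 576.27061039 -101.90182032   10.        ]
```

Call:
step_arm([
  [0,0,2],
  [0,0,3],
  [0,0,2],
  [0,0,0.8],
  [0,0,0],
  [0,0,0],
], jaw=[-1,-1,-1,-1,-1,-1], roll=[0,0,0,0,0,0])

```text
clock: 8.3
eef_pos: [504.3, -29.1, 180.9]
tcp_rot: [3.126, 0.303, 0.002]
wrist_force: [-0.3, -0.3, 0.3]
finger_gap: 57.8
gripper_force: 64.3
```

Call:
step_arm([
  [0,0,0.2],
  [0,0,0.1],
  [0,0,0],
], jaw=[-1,-1,-1], roll=[0,0,0])

```text
clock: 8.68
eef_pos: [504.0, -29.0, 177.3]
tcp_rot: [3.127, 0.303, 0.0]
wrist_force: [-0.3, 0.1, -0.2]
finger_gap: 57.7
gripper_force: 64.3
```

Call:
step_arm([
  [0,0,0.15],
  [0.5,0,0],
  [0.8,0,0],
  [0.8,0,0],
  [0.6,0,0],
  [0.3,0,0],
], jaw=[-1,-1,-1,-1,-1,-1], roll=[0,0,0,0,0,0])

```text
clock: 9.43
eef_pos: [532.2, -23.1, 175.1]
tcp_rot: [-3.126, -0.304, 0.01]
wrist_force: [-11.4, -2.5, 4.7]
finger_gap: 57.9
gripper_force: 67.3
```

Call:
step_arm([
  [0.4,0,0],
  [0.5,0,0],
  [0.5,0,0],
  [0.4,0,0],
  [0.2,0,0],
], jaw=[-1,-1,-1,-1,-1], roll=[0,0,0,0,0])

```text
clock: 10.05
eef_pos: [552.6, -19.2, 175.1]
tcp_rot: [-3.126, -0.304, 0.005]
wrist_force: [-4.4, 0.2, -0.2]
finger_gap: 57.7
gripper_force: 64.4
```

Call:
step_arm([
  [0.4,0,0],
  [0.5,0,0],
  [0.3,0,0],
  [0,0,0],
], jaw=[-1,-1,-1,-1], roll=[0,0,0,0])

```text
clock: 10.55
eef_pos: [565.3, -16.9, 175.6]
tcp_rot: [3.127, 0.304, 0.001]
wrist_force: [-2.6, 0.3, -2.3]
finger_gap: 58.2
gripper_force: 64.3
```

Call:
step_arm([
  [0.2,0,0],
  [0.1,0,0],
  [0,0,0],
], jaw=[-1,-1,-1], roll=[0,0,0])

```text
clock: 10.92
eef_pos: [567.5, -16.5, 175.5]
tcp_rot: [-3.127, -0.303, 0.002]
wrist_force: [-5.2, -2.2, -1.9]
finger_gap: 57.7
gripper_force: 64.4
```

Call:
step_arm([
  [0.15,0,0],
  [0,0,0],
], jaw=[-1,-1], roll=[0,0])

```text
clock: 11.18
eef_pos: [568.1, -16.4, 175.2]
tcp_rot: [-3.127, -0.303, 0.007]
wrist_force: [-9.4, -2.2, -1.1]
finger_gap: 57.7
gripper_force: 64.7
```

Call:
step_arm([
  [0.15,0,0],
  [0,0,0],
], jaw=[-1,-1], roll=[0,0])

```text
clock: 11.42
eef_pos: [568.6, -16.4, 175.1]
tcp_rot: [-3.126, -0.303, 0.012]
wrist_force: [-14.2, -4.1, 3.7]
finger_gap: 57.9
gripper_force: 66.5
```

Call:
step_arm([
  [0.15,0,0],
  [0,0,0],
], jaw=[-1,-1], roll=[0,0])

```text
clock: 11.68
eef_pos: [569.2, -16.3, 175.1]
tcp_rot: [-3.126, -0.303, 0.017]
wrist_force: [-18.8, -5.6, 7.0]
finger_gap: 57.7
gripper_force: 68.3
```

Call:
step_arm([
  [-0.1,0,0],
  [0,0,0],
  [0,0,0],
  [0,0,0],
  [0,0,0],
], jaw=[-1,0.6,0.6,0.8,0.8], roll=[0,0,0,0,0])

```text
clock: 12.3
eef_pos: [571.6, -15.8, 175.9]
tcp_rot: [3.127, 0.304, 0.002]
wrist_force: [0.0, 0.6, 0.6]
finger_gap: 76.6
gripper_force: 0.0
```

Call:
step_arm([
  [0,0,-2],
  [0,0,-4],
  [-2,0,-4],
  [-2,0,-3],
  [0,0,0],
], jaw=[0.8,0.8,0.8,0.8,0.8], roll=[0,0,0,0,0])

```text
clock: 12.92
eef_pos: [531.8, -23.6, 308.1]
tcp_rot: [3.126, 0.303, 0.007]
wrist_force: [0.3, 0.0, 0.6]
finger_gap: 76.7
gripper_force: 0.0
```

```bash
python3 - <<'E'
from h import *
import pickle
s=read_state(); d=snap('wrist','w4.png'); pickle.dump((s,d),open('w4.pkl','wb')); go(510.8,334.5,300,12)
E
```

```text
t 12.97 pos [532.1 -23.5 306.5] yaw 11.07 tilt [ 2.6e-03 -5.0e-04 -1.0e+00] shift cm [  4.79 -35.54   0.63] roll -0.93 F [ 0.3 -0.1 -0.1] gap 76.7
```

View pics/w4.png

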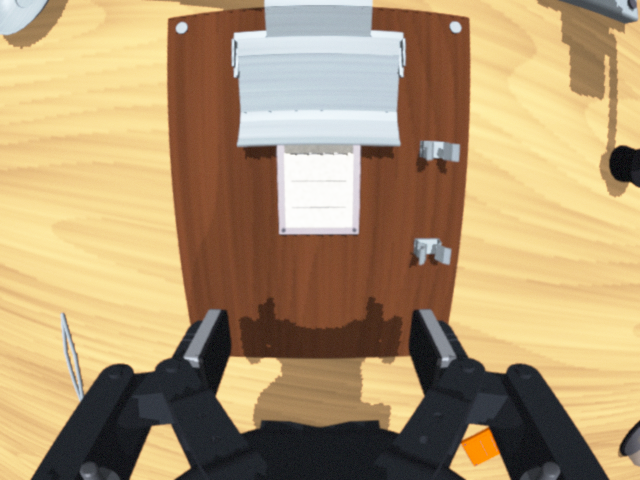

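The ticket is under the clip, with its rear edge from (279,235) to (358,235) parallel to the lip. The board's front corners are at (168,18) and (469,18), and its rear edge is at row 356. I'll check these against the given sizes.

```bash
python3 - <<'E'
from h import *
import pickle
s,d=pickle.load(open('w4.pkl','rb'))
M=R.from_rotvec(s['tcp_rot']).as_matrix()
f=lambda u,v,z: ((wpt(s,d,u,v,z)-s['eef_pos'])@M).round(1)[:2]
print('rear tick',f(279,235,12),f(358,235,12),'tick at lip',f(277,150,12),f(360,150,12))
print('board front',f(168,18,6),f(469,18,6),'rear',f(192,357,6),f(448,357,6),'screws',f(181,28,6),f(455,27,6))
print('lip',f(237,146,21),f(399,146,21),'clips base',f(438,151,10),f(430,250,10), 'wings',f(422,143,30),f(422,160,30),f(460,145,30),f(458,160,30))
E
```

```text
rear tick [  1.  -30.5] [ 0.9 28.8] tick at lip [ 64.4 -30.2] [64.3 28.8]
board front [ 172.2 -114.4] [171.7 113.3] rear [-118.8 -118.9] [-119.7  119.6] screws [ 162.2 -103.3] [162.5 101.4]
lip [ 68.7 -57.2] [68.5 55.2] clips base [65.4 87.6] [-12.   86.9] wings [71.7 69.3] [60.  69.7] [71.9 97.2] [61.3 96.3]
```

The ticket measures as home: its rear edge is about 26 mm behind the board centre against 27 expected, it is centred within 1 mm, and it is straight. Now the pen.

Call:
step_arm([
  [0.2,-2.5,0],
  [0.4,-4,0],
  [0.4,-4.2,0],
  [0.4,-4.2,0],
  [0.4,-4.2,0],
  [0.4,-4.2,0],
  [0.4,-4.2,0],
  [0.4,-4.2,0],
  [0.4,-3.8,0],
  [0,0,0],
], jaw=[0,0,0,0,0,0,0,0,0,0], roll=[0,0,0,0,0,0,0,0,-1,0])

```text
clock: 14.22
eef_pos: [496.6, 334.0, 303.6]
tcp_rot: [3.123, 0.336, -0.003]
wrist_force: [0.1, -0.6, -0.3]
finger_gap: 42.9
gripper_force: 0.0
```

```bash
python3 - <<'E'
from h import *
import pickle
go(510.8,334.5,300,12)
s=read_state(); d=snap('wrist'); pickle.dump((s,d),open('w5.pkl','wb'))
im=cv2.cvtColor(d['img'],cv2.COLOR_RGB2BGR)
cv2.imwrite('pics/w5.png',cv2.resize(im[60:360,220:420],None,fx=2,fy=2))
E
```

```text
t 14.22 pos [496.6 334.  303.6] yaw 12.29 tilt [-1.9e-03 -5.0e-04 -1.0e+00] shift cm [1.4  0.26 0.35] roll 0.29 F [ 0.1 -0.6 -0.3] gap 42.9
```

View pics/w5.png

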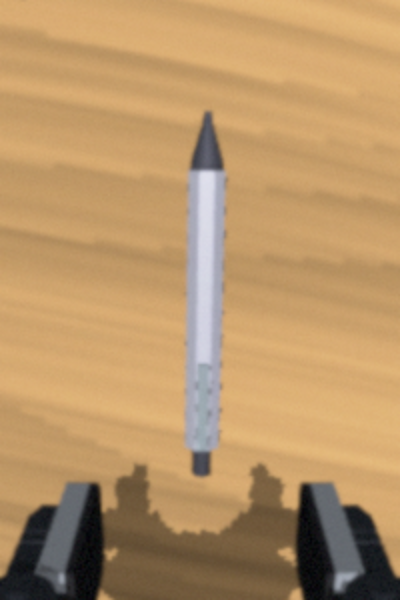

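The pen lies along the tool x axis: tip at crop (208,111), barrel from (206,170) to (202,450), button end at (201,475).

```bash
python3 - <<'E'
from h import *
import pickle
s,d=pickle.load(open('w5.pkl','rb'))
M=R.from_rotvec(s['tcp_rot']).as_matrix()
q=[((wpt(s,d,u/2+220,v/2+60,6.5)-s['eef_pos'])@M).round(1)[:2] for u,v in [(208,111),(206,170),(202,450),(201,475)]]
print(q,'barrel mid',(q[1]+q[2])/2,'yaw off deg',np.degrees(np.arctan2(*(q[0]-q[3])[::-1])))
E
```

```text
[array([88.8,  3.2]), array([67.6,  2.5]), array([-40.7,   1.1]), array([-51.8,   0.7])] barrel mid [13.45  1.8 ] yaw off deg 1.0186654056354532
```

Call:
step_arm([
  [1.35,0.18,3],
  [0,0,4],
  [0,0,3.5],
  [0,0,1.8],
  [0,0,0.3],
  [0,0,0],
], jaw=[0,0,0,0,0,0], roll=[1.0,0,0,0,0,0])

```text
clock: 15.02
eef_pos: [511.2, 332.4, 180.5]
tcp_rot: [-3.127, -0.303, -0.002]
wrist_force: [-0.4, -0.2, 0.4]
finger_gap: 42.7
gripper_force: 0.0
```

```bash
python3 -c "
from h import *
go(509.4,335,175.2,11.3)"
```

```text
t 15.03 pos [511.2 332.4 180.5] yaw 11.06 tilt [ 1.3e-03  6.0e-04 -1.0e+00] shift cm [-0.13 -0.29  0.53] roll -0.24 F [-0.4 -0.2  0.4] gap 42.7
```

Call:
step_arm([
  [-0.05,-0.27,0.3],
  [0,0,0.2],
  [0,0,0],
  [0,0,0],
  [0,0,0],
  [0,0,0],
  [0,0,0],
], jaw=[0,0,-1,-1,-1,-1,-1], roll=[0,0,0,0,0,0,0])

```text
clock: 15.9
eef_pos: [509.8, 335.1, 175.0]
tcp_rot: [-3.127, -0.303, -0.001]
wrist_force: [-2.5, -0.3, 4.6]
finger_gap: 10.5
gripper_force: 60.0
```

Call:
step_arm([
  [0,0,-2],
  [0,0,-4],
  [0,0,-3],
  [0,0,0],
], jaw=[-1,-1,-1,-1], roll=[0,0,0,0])

```text
clock: 16.4
eef_pos: [510.2, 335.3, 266.8]
tcp_rot: [-3.125, -0.303, -0.007]
wrist_force: [-0.9, -0.7, -0.7]
finger_gap: 10.8
gripper_force: 59.3
```

Call:
step_arm([
  [-0.6,2.3,0],
  [-0.6,4.5,0],
  [-0.6,5,0],
  [-0.6,5,0],
  [-0.6,5,0],
  [-0.6,5,0],
  [-0.6,5,0],
  [-0.6,5,0],
  [-0.6,4.5,0],
  [-0.6,3,0],
], jaw=[-1,-1,-1,-1,-1,-1,-1,-1,-1,-1], roll=[0,0,0,0,0,0,0,0,0,0])

```text
clock: 17.65
eef_pos: [535.5, -113.3, 263.1]
tcp_rot: [-3.126, -0.301, 0.003]
wrist_force: [0.2, -0.2, 0.5]
finger_gap: 10.8
gripper_force: 59.3
```

Call:
step_arm([
  [0,0,0],
  [0,0,0],
  [0,0,0],
], jaw=[-1,-1,-1], roll=[0,0,0])

```text
clock: 18.02
eef_pos: [535.9, -110.1, 264.2]
tcp_rot: [-3.126, -0.306, 0.001]
wrist_force: [1.0, -0.8, 0.0]
finger_gap: 10.8
gripper_force: 59.3
```

```bash
python3 - <<'E'
from h import *
import pickle
go(536,-111,220,11.1)
s=read_state(); d=snap('wrist'); pickle.dump((s,d),open('w6.pkl','wb'))
im=cv2.cvtColor(d['img'],cv2.COLOR_RGB2BGR)
cv2.imwrite('pics/w6.png',cv2.resize(im[40:340,180:480],None,fx=2,fy=2))
E
```

```text
t 18.02 pos [ 535.9 -110.1  264.2] yaw 11.16 tilt [-9.e-04  5.e-04 -1.e+00] shift cm [0.   0.09 4.42] roll 0.06 F [ 1.  -0.8  0. ] gap 10.8
```

View pics/w6.png

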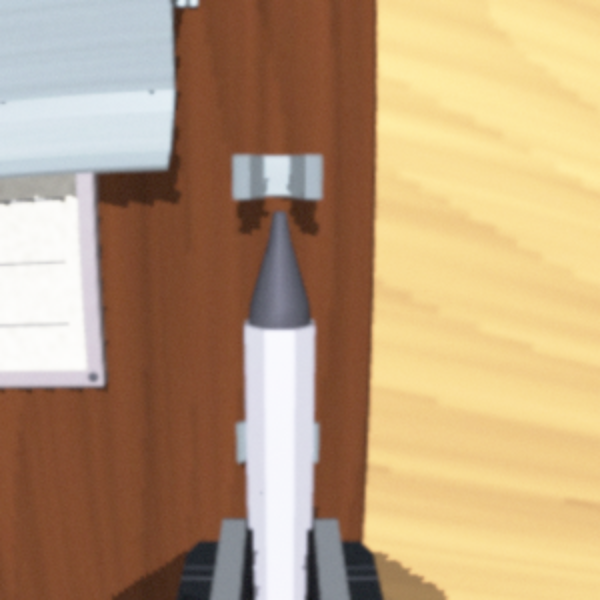

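The pen is held straight. Its tip is at crop (280,212) and its barrel front edge at (280,325). The front clip spans (232–322, 154–201) and the rear clip's leaves span (236–319, 421–463).

```bash
python3 - <<'E'
from h import *
import pickle
s,d=pickle.load(open('w6.pkl','rb'))
M=R.from_rotvec(s['tcp_rot']).as_matrix(); zt=s['eef_pos'][2]
f=lambda u,v,z: ((wpt(s,d,u/2+180,v/2+40,z)-s['eef_pos'])@M).round(1)[:2]
zp=zt-168.5
print('pen tip',f(280,212,zp),'front',f(280,325,zp+3),'edges at 500',f(247,500,zp),f(313,500,zp), 'at 330',f(245,330,zp),f(315,330,zp))
for z in (30,32):print('front clip leaf tops',f(232,177,z),f(322,177,z),'rear',f(236,442,z),f(319,442,z))
print('base',f(277,177,8))
E
```

```text
pen tip [75.1  0.1] front [54.4  0.1] edges at 500 [17.2 -6.7] [17.2  6.8] at 330 [52.8 -6.5] [52.8  6.7]
front clip leaf tops [ 80.6 -12.7] [80.5 11.6] rear [  4.3 -12.7] [ 4.3 11.6]
front clip leaf tops [ 80.6 -12.5] [80.6 11.5] rear [  5.1 -12.6] [ 5.1 11.5]
base [80.1 -0.6]
```

Call:
step_arm([
  [2,-0.05,0],
  [2,0,1.5],
  [0,0,2.5],
  [0,0,1],
  [0,0,0],
], jaw=[-1,-1,-1,-1,-1], roll=[0,0,0,0,0])

```text
clock: 18.7
eef_pos: [574.9, -102.6, 214.3]
tcp_rot: [-3.126, -0.304, 0.002]
wrist_force: [-0.7, -0.1, -0.2]
finger_gap: 10.6
gripper_force: 59.3
```

```bash
python3 -c "
from h import *
go(575,-102.1,183,11.2)"
```

```text
t 18.7 pos [ 574.9 -102.6  214.3] yaw 11.12 tilt [-1.4e-03  3.0e-04 -1.0e+00] shift cm [ 0.03 -0.04  3.13] roll -0.08 F [-0.7 -0.1 -0.2] gap 10.6
```

Call:
step_arm([
  [0,-0.03,1],
  [0,0,0.8],
  [0,0,0.4],
  [0,0,0.3],
  [0,0,0],
], jaw=[-1,-1,-1,-1,-1], roll=[0,0,0,0,0])

```text
clock: 19.32
eef_pos: [575.4, -102.7, 190.1]
tcp_rot: [3.127, 0.303, 0.002]
wrist_force: [0.9, 0.9, 2.7]
finger_gap: 10.8
gripper_force: 59.6
```

Call:
step_arm([
  [0,0,0.3],
  [0,0,0.2],
  [0,0,0],
], jaw=[-1,-1,-1], roll=[0,0,0])

```text
clock: 19.7
eef_pos: [574.8, -102.6, 183.8]
tcp_rot: [-3.126, -0.303, 0.002]
wrist_force: [0.9, 2.3, -3.0]
finger_gap: 10.8
gripper_force: 58.9
```

Call:
step_arm([
  [0,0,0.1],
  [0,0,0],
], jaw=[-1,-1], roll=[0,0])

```text
clock: 19.95
eef_pos: [574.7, -102.5, 183.2]
tcp_rot: [-3.126, -0.303, 0.002]
wrist_force: [-0.6, 2.6, -2.9]
finger_gap: 11.0
gripper_force: 59.0
```

Call:
step_arm([
  [0,0,0.15],
  [0,0,0],
], jaw=[-1,-1], roll=[0,0])

```text
clock: 20.2
eef_pos: [574.7, -102.6, 183.0]
tcp_rot: [-3.127, -0.304, 0.001]
wrist_force: [-4.0, 3.2, 7.3]
finger_gap: 10.6
gripper_force: 60.2
```

Call:
step_arm([
  [0,0,0.15],
  [0,0,0],
], jaw=[-1,-1], roll=[0,0])

```text
clock: 20.45
eef_pos: [574.6, -102.5, 182.9]
tcp_rot: [-3.127, -0.304, 0.001]
wrist_force: [-7.9, 4.7, 18.8]
finger_gap: 11.0
gripper_force: 61.5
```

It bottomed out at z=183.0, as predicted for a fully seated pen. Releasing now.

Call:
step_arm([
  [0,0,-0.3],
  [0,0,0],
  [0,0,0],
  [0,0,0],
], jaw=[-1,-0.4,-0.4,-0.4], roll=[0,0,0,0])

```text
clock: 20.95
eef_pos: [575.2, -103.0, 183.7]
tcp_rot: [3.126, 0.303, 0.001]
wrist_force: [-0.5, 1.2, 0.6]
finger_gap: 25.8
gripper_force: 0.0
```

Call:
step_arm([
  [0,0,-2],
  [0,0,-4],
  [-3,-2,-4],
  [-3,-2,-3],
  [0,0,0],
  [0,0,0],
], jaw=[-0.4,-0.4,-0.4,-0.4,-0.4,-0.4], roll=[0,0,0,0,0,0])

```text
clock: 21.7
eef_pos: [508.9, -75.3, 313.5]
tcp_rot: [3.126, 0.303, 0.001]
wrist_force: [0.6, 0.4, -0.7]
finger_gap: 25.4
gripper_force: 0.0
```

```bash
python3 - <<'E'
from h import *
import pickle
s=read_state(); d=snap('wrist'); pickle.dump((s,d),open('w7.pkl','wb'))
im=cv2.cvtColor(d['img'],cv2.COLOR_RGB2BGR)
cv2.imwrite('pics/w7.png',cv2.resize(im[10:310,220:520],None,fx=2,fy=2))
go(0,0,0)
E
```

```text
t 21.75 pos [509.  -75.4 313. ] yaw 11.07 tilt [-3.e-04 -1.e-04 -1.e+00] shift cm [-48.49 -17.17  31.31]  F [ 0.  -0.1 -0.3] gap 25.8
```

View pics/w7.png

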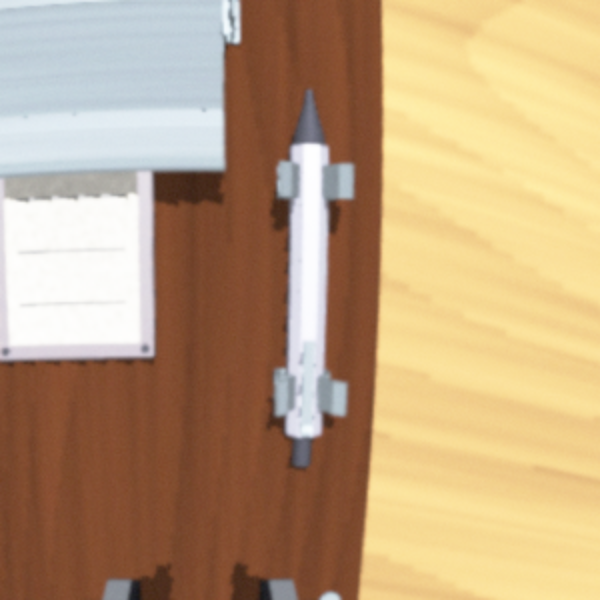

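The pen sits fully between both pairs of leaves: barrel from (310,143) to (304,437), clips at rows 181 and 393, so about centred. The ticket is still straight under the clip, with its rear edge at row 357. Nothing touches the gripper.

```bash
python3 -c "
from cell import *
print(hand_in())"
```

```text
the job is handed in; nothing more can be done
None
```

The job is handed in, and the last picture shows the ticket straight under the clip and against both stops, and the pen snapped into its two clips and about centred, with the arm clear at 21.8 s.

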